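# Load the grinder change-over kit, tall part last

## Robot

A 6-joint arm with a two-finger parallel gripper is mounted at the origin on the work surface. World frame = base frame: x ahead of the robot, y to its left, z up, the work surface at z = 0. Lengths are in m, angles in rad, forces in N, time in s.
With the tool pointing down it reaches from about 0.275 to 0.775 m from the base axis. Payload 14.6 kg.
Tool frame: the origin (TCP) lies at the very end of the fingers, on their centre line; the grasp point (between the pads) lies 19 mm behind it; z points along the fingers, y is the line along which they close (so a half turn about z gives the same grasp; the last joint's range is limited). The gripper opens to 85 mm and grips with 20 to 120 N. Pads are 22 mm wide; open, the fingers measure 114 mm over their backs; the gripper's body (76 mm by 85 mm) begins 54 mm behind the grasp point. The pads swing forward as they close: fully open they stand 13 mm farther back than shut.
Start: joints at [-1.389, 0.263, -0.048, 1.259, 0, 1.415], TCP at [0.173, -0.496, 0.231] pointing down, gripper open.
Joint ranges: [-2.65, 2.65], [-0.89, 1.7], [-1.18, 1.37], [-2.13, 2.11], [-1.35, 1.29], [-3.14, 3.14]. Speed limits (rad/s): [1.89, 1.89, 2.57, 2.79, 3.14, 3.14].

## Interface

Orientations are given as a rotation vector (axis times angle).
In Python, from cell import bot, hand, kin, read_camera, job, look_for, cut_out, place_of, read_clock, read_joint_positions, read_qvel, read_joint_efforts, read_tcp_pos, read_tcp_rot, read_ft_force, read_wrist_torque, read_width, read_gripper_force gives the robot as it stands. Calls block until the motion is done:
- bot.reach(position, orientation): joint-space move of the TCP to a pose.
- bot.move_linear(position, v=0.15, attitude=None, threshold=None): straight line of the TCP; attitude=None keeps the orientation; v is the mean speed in m/s. With threshold (N) it stops when the force on the tool has changed by that much, and returns True; else False.
- bot.goto_joints(angles): joint-space move.
- hand.let_go() and hand.grab(): open the fingers fully, or close them until they stop; the grip force is fixed at half the most.
- bot.hold(seconds).
- kin.inverse_kinematics(position, orientation): joint angles nearest the present ones, or None.
- read_camera(name): name is "scene" or "top" or "wrist"; returns a dict with "frame" (400x640x3 uint8, red, green, blue), "K" (3x3 intrinsics, pixels), "distortion" ([k1, k2, p1, p2, k3] as OpenCV has them; the pictures are not rectified), "extrinsics" (4x4, takes a point from world to camera coordinates); the wrist camera has in their place "mount" (4x4, takes a point from camera to tool coordinates, whose origin is the TCP and whose axes are the flange's). Camera axes: x right, y down, z forward; pixel columns grow to the right and rows downward; lengths in m; the calibration is good to about 2 mm. A picture is of the moment at which its call begins: read the wrist's pose just before it. There is no depth.
A pose or a line that the arm cannot do raises bot.PlanningError and nothing moves.
- job.hand_in(): hands the job in; it is judged then, once.
Trained networks look in the newest picture that a camera, given by its name, has taken for a name from the list of things; names that differ only in an ending like _2 or _b are one class to them, and where a whole thing is asked for, a point or a joint stands for the part that bears it (a point fixed in the world has none). Each returns a list of dicts, best first, with "p" (0 to 1); they miss things now and then, are a little off and sometimes report something else, mostly with a low value. They report only what shows in the picture. A call takes as long as a camera call.
- look_for(target, camera): "rect" ([left, top, right, bottom] in pixels, round what is visible of it).
- cut_out(target, camera): "region" (400x640 bool, what is visible of it) and "rect" ([left, top, right, bottom] in pixels, round what is visible of it).
- place_of(target, camera): "centre" ([row, column] in pixels: a listed point, or the origin of a listed thing).
Readings, each from a call of its own:
- read_clock(): time.
- read_joint_positions(): joint angles.
- read_qvel(): joint speeds.
- read_joint_efforts(): joint torques, N m.
- read_tcp_pos(): TCP position.
- read_tcp_rot(): TCP orientation.
- read_ft_force(): force on the tool from outside, world axes, zero at the start.
- read_wrist_torque(): the same for the moment, N m.
- read_width(): finger opening in m.
- read_gripper_force(): force on a finger pad.
Only numpy, scipy, OpenCV 4.12 (cv2) and the standard library are available. Lean on these libraries where they do the work, as an engineer would, in place of code of your own. Each camera call takes 0.05 s, during which the arm holds its last target. There are 200 camera calls.

## Task

Load the wheel change-over kit into the black tray, each part fully down and level in the pocket made for it: first the flat cover, then the square-flanged bearing housing, and last of all the tall wheel arbor, lifted out of its leaning rest and stood upright on its flange in the middle pocket, so that it never blocks the others. Set the parts down rather than dropping them, let go of each, and leave the other things on the bench where they are.

Things in the scene. Friction and masses are not known exactly. Their poses are not given: they have to be found in the camera images.
- tray: Kit tray fixed to the bench: grey 6 mm floor with a black insert, 250 (x) x 150 (y) mm, insert top 18 mm above the bench. Three 12 mm deep pockets in a row along its x axis. Origin: centre of its underside, on the bench; z up. It may stand on either side of the bench.
- cover_pocket (a point): Centre of the floor (6 mm above the bench) of the oblong pocket, 68 mm along tray x by 124 mm along tray y, at tray x = -80 mm. Takes the cover with its long side along tray y, 4 mm play each side.
- arbor_pocket (a point): Centre of the floor (6 mm above the bench) of the middle pocket, 72 x 72 mm, at tray x = 0. Takes the arbor's 64 mm flange, 4 mm play each side.
- housing_pocket (a point): Centre of the floor (6 mm above the bench) of the square pocket, 77 x 77 mm, at tray x = +80 mm. Takes the housing's square flange, sides parallel to the tray's, 3.5 mm play each side.
- cover: Aluminium guard cover, loose on the bench: plate 116 (x) x 60 (y) x 10 mm thick with a central upright grip rib 60 mm long (along x), 14 mm wide (along y), from 10 to 36 mm high. 0.15 to 0.3 kg. Origin: centre of the underside; x along the plate, z up. Either end of it may face either way in the pocket.
- housing: Steel bearing housing, loose on the bench, upright: square flange 70 x 70 x 12 mm (sides along x and y) with a barrel 50 mm in diameter standing on it from 12 to 72 mm high. 0.42 to 0.78 kg. Origin: centre of the underside; z up. Any quarter turn will do in the pocket.
- arbor: Tall round steel wheel arbor, 168 mm along its z: foot flange 64 mm diameter, 12 mm thick; shaft 30 mm diameter to 105 mm; pale grinding wheel 84 mm diameter from 105 to 130 mm; bare spigot 26 mm diameter from 130 to 168 mm (grip here). 0.44 to 0.66 kg, balance point 78 mm up. Origin: centre of the flange's underside; z towards the spigot. Starts leaning 35 degrees in the rest.
- arbor_grip (a point): Point on the arbor's axis in the middle of the spigot, 154 mm from the flange's underside and 24 mm above the wheel's upper face; same axes as the arbor.
- rest: Grey steel leaning rest fixed to the bench, base 150 x 100 mm, on either side of the bench. Its ledge (9 mm lip on the low side) carries the arbor's flange at rest x = 50 mm, 40 mm up; a V yoke carries the shaft from below. The arbor leans 35 degrees from vertical towards rest -x, roughly to the robot. Lifted straight up by 100 mm it is clear of the rest. Origin: on the bench, z up.
- spray_can: blue spray can, 54 mm diameter, 150 mm tall. Bystander, to be left alone. Origin: centre of its underside.
- wrench: steel wrench, 170 mm long, lying flat. Bystander, to be left alone. Origin: centre of its underside.
- spacer: loose steel spacer ring, 70 mm outside, 32 mm bore, 22 mm high. Bystander, to be left alone. Origin: centre of its underside.
- screwdriver: screwdriver, 190 mm long, lying flat. Bystander, to be left alone. Origin: centre of its underside.
- calculator: black slab calculator, 130 x 80 x 14 mm. Bystander, to be left alone. Origin: centre of its underside.
- pot: open steel pot, 70 mm diameter, 80 mm tall. Bystander, to be left alone. Origin: centre of its underside.
- gauge_case: closed black gauge case, 90 x 220 x 30 mm. Bystander, to be left alone. Origin: centre of its underside.

How it is judged:
On the way, in this order (a step that is already met when the one before it is completed fails the run):
1. the cover lies seated and released in its pocket (horizontal distance between cover and cover_pocket below 0.0075 m and z of cover in the frame of cover_pocket between -0.004 and 0.004 m and angle between cover's own z axis and vertical below 0.07 rad and angle between the x axis of cover and the y axis of tray, either way round below 0.15 rad and linear speed of cover below 0.03 m/s and contact force between cover and the fingers below 0.3 N), for 0.2 s.
2. then the housing stands seated and released in its pocket, the cover still seated (all of step 1 and horizontal distance between housing and housing_pocket below 0.0075 m and z of housing in the frame of housing_pocket between -0.004 and 0.004 m and angle between housing's own z axis and vertical below 0.07 rad and (angle between the x axis of housing and the x axis of tray, either way round below 0.15 rad or angle between the x axis of housing and the y axis of tray, either way round below 0.15 rad) and linear speed of housing below 0.03 m/s and contact force between housing and the fingers below 0.3 N), for 0.2 s.
3. last, the arbor stands upright and released in the middle pocket (horizontal distance between arbor and arbor_pocket below 0.0075 m and z of arbor in the frame of arbor_pocket between -0.004 and 0.004 m and angle between arbor's own z axis and vertical below 0.07 rad and linear speed of arbor below 0.03 m/s and contact force between arbor and the fingers below 0.3 N), for 0.2 s.
At the end, for the whole second after the job is handed in: Cover, housing and arbor each stand in their own pocket: origin within 7.5 mm of the pocket's centre sideways and 4 mm of its floor in height, upright within 4 degrees, cover's long side along tray y and housing's sides parallel to the tray's within 0.15 rad, all released and at rest (all of step 2 and all of step 3); the robot touches nothing.
It fails at once if the cover is dropped or flung (moves faster than 0.5 m/s without being held) (linear speed of cover above 0.5 m/s and contact force between cover and the fingers below 0.1 N).
It fails at once if the housing is dropped or flung (moves faster than 0.5 m/s without being held) (linear speed of housing above 0.5 m/s and contact force between housing and the fingers below 0.1 N).
It fails at once if the arbor is dropped or flung (moves faster than 0.5 m/s without being held) (linear speed of arbor above 0.5 m/s and contact force between arbor and the fingers below 0.1 N).
It fails at once if any of the seven other things on the bench is pushed more than 30 mm (distance of any of spray_can, wrench, spacer, screwdriver, calculator, pot, gauge_case from where it was at the start of the episode above 0.03 m).
It also fails if it takes over 69 s, if anything falls off the work surface, if the arm or the gripper's body presses on something with over 40 N, if the wrist force passes 120 N, or if a joint passes its speed limit or range.

## Working session

There is one attempt and no reset: what is moved stays moved. The work goes in short steps, each a Python script; the robot and the scene stay as the last script left them, time stands still between calls to the robot, and variables do not carry over. Pictures are saved under pics/ and viewed, at most 10 in all, crops included, and the job is handed in when it is done.

```bash
mkdir -p pics; ls; python3 - <<'E'
from cell import *
import cv2,numpy as np
for n in ("scene","top"):
    r=read_camera(n); cv2.imwrite(f"pics/{n}0.png",r["frame"][:,:,::-1]); print(n,r["K"].tolist(),np.round(r["distortion"],4).tolist(),np.round(r["extrinsics"],4).tolist())
    for t in ["tray","cover_pocket","arbor_pocket","housing_pocket","cover","housing","arbor","arbor_grip","rest","spray_can","pot","spacer","gauge_case","calculator"]:
        print(t,[(np.round(d["centre"],1).tolist(),round(d["p"],2)) for d in place_of(t,n)[:2]])
print(read_clock(),read_tcp_rot())
E
```

```text
cell.py
pics
scene [[434.1480638968879, 0.0, 315.7223234553984], [0.0, 434.1480638968879, 201.35709053814136], [0.0, 0.0, 1.0]] [0.0161, 0.0, 0.0, 0.0, 0.0] [[0.1838, 0.983, -0.0026, -0.0854], [0.6842, -0.1298, -0.7177, -0.2929], [-0.7058, 0.1301, -0.6964, 2.0434], [0.0, 0.0, 0.0, 1.0]]
tray [([223.2, 259.0], 0.9), ([254.2, 367.8], 0.55)]
cover_pocket [([208.7, 256.8], 0.65)]
arbor_pocket [([223.8, 257.6], 0.6)]
housing_pocket [([239.6, 259.5], 0.84), ([198.2, 200.7], 0.67)]
cover [([206.2, 315.7], 0.86), ([199.3, 202.9], 0.65)]
housing [([237.7, 326.1], 0.62), ([255.6, 368.8], 0.6)]
arbor [([216.3, 379.8], 0.59)]
arbor_grip [([271.4, 296.0], 0.7), ([178.7, 373.7], 0.57)]
rest [([214.6, 375.8], 0.57)]
spray_can [([270.0, 295.0], 0.69)]
pot [([276.1, 264.6], 0.69)]
spacer [([270.4, 340.3], 0.78), ([251.7, 192.4], 0.15)]
gauge_case [([200.6, 202.6], 0.85)]
calculator [([251.0, 194.0], 0.95)]
top [[403.9930181779242, 0.0, 323.7634412349513], [0.0, 403.9930181779242, 199.80060170432503], [0.0, 0.0, 1.0]] [0.0097, 0.0, 0.0, 0.0, 0.0] [[0.0122, -0.9999, 0.0034, -0.0104], [-0.9951, -0.0125, -0.0983, 0.5828], [0.0983, -0.0021, -0.9952, 1.3983], [0.0, 0.0, 0.0, 1.0]]
tray [([222.6, 386.8], 0.73)]
cover_pocket [([246.3, 381.6], 0.81)]
arbor_pocket [([222.6, 390.4], 0.66), ([151.6, 358.2], 0.61)]
housing_pocket [([201.0, 391.8], 0.63)]
cover [([243.9, 322.1], 0.77)]
housing [([185.5, 318.5], 0.67), ([223.1, 388.7], 0.46)]
arbor [([197.3, 258.1], 0.6)]
arbor_grip [([221.0, 251.4], 0.87)]
rest [([207.5, 256.2], 0.88)]
spray_can [([153.6, 360.5], 0.74), ([221.9, 387.7], 0.67)]
pot [([157.6, 384.3], 0.91)]
spacer [([146.7, 315.0], 0.64), ([200.7, 388.8], 0.53)]
gauge_case [([273.4, 451.3], 0.8)]
calculator [([200.3, 454.1], 0.67)]
1.5 [ 3.09714860e+00  5.26525475e-01 -1.93489212e-05]
```

View pics/top0.png

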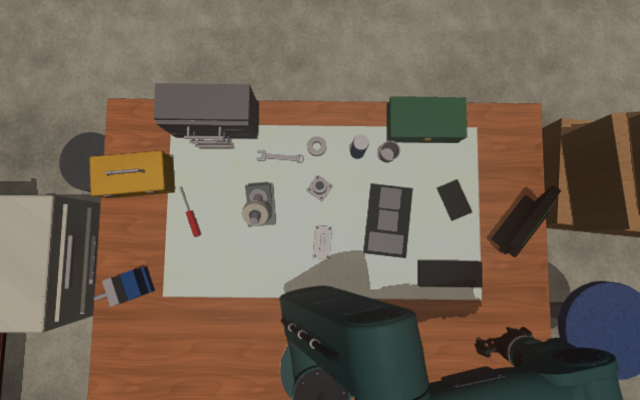

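View pics/scene0.png

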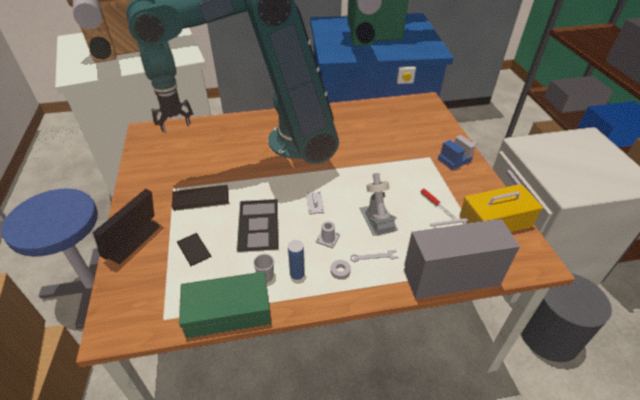

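The top view has the tray at px (388,220), with the oblong pocket nearest the robot at (386,244). The cover is at (322,241), the housing at (319,187) turned about 45°, and the rest with the arbor at (258,204). Next I'll get coarse positions, then use the wrist camera for precise ones.

```bash
cat > h.py <<'E'
from cell import *
import cv2,numpy as np
from scipy.spatial.transform import Rotation as Ro
def down(yaw,tilt=0):   # tool z down; tilt>0 leans tool z towards +heading(yaw)
    return (Ro.from_euler('z',yaw)*Ro.from_euler('y',-tilt)*Ro.from_matrix(np.diag([1.,-1,-1]))).as_rotvec()
def shot(n,save=None):
    p,r=np.array(read_tcp_pos()),np.array(read_tcp_rot()); c=read_camera(n)
    if "mount" in c:
        T=np.eye(4);T[:3,:3]=Ro.from_rotvec(r).as_matrix();T[:3,3]=p; c["W"]=T@np.array(c["mount"])
    else: c["W"]=np.linalg.inv(c["extrinsics"])
    if save: cv2.imwrite(f"pics/{save}.png",c["frame"][:,:,::-1]); c["frame"]=None; np.save(f"pics/{save}.npy",c,allow_pickle=True)
    return c
def rays(c,uv):
    u=cv2.undistortPoints(np.array(uv,float).reshape(-1,1,2),np.array(c["K"]),np.array(c["distortion"])).reshape(-1,2)
    d=np.c_[u,np.ones(len(u))]@c["W"][:3,:3].T
    return c["W"][:3,3],d/np.linalg.norm(d,axis=1)[:,None]
def onz(c,uv,z):
    o,d=rays(c,uv); return o+d*((z-o[2])/d[:,2])[:,None]
def tri(cs,uvs):  # one point in several views -> point, miss distances
    A=np.zeros((3,3));b=np.zeros(3);L=[]
    for c,uv in zip(cs,uvs):
        o,d=rays(c,[uv]);d=d[0];P=np.eye(3)-np.outer(d,d);A+=P;b+=P@o;L.append((o,P))
    x=np.linalg.solve(A,b); return x,[np.linalg.norm(P@(x-o)) for o,P in L]
def proj(c,X):
    M=np.linalg.inv(c["W"]); return cv2.projectPoints(np.array(X,float).reshape(-1,1,3),cv2.Rodrigues(M[:3,:3])[0],M[:3,3],np.array(c["K"]),np.array(c["distortion"]))[0].reshape(-1,2)
E
python3 - <<'E'
from h import *
S,T=shot("scene"),shot("top")
for n,s,t in [("covp",(208.7,256.8),(246.3,381.6)),("arbp",(223.8,257.6),(222.6,390.4)),("houp",(239.6,259.5),(201,391.8)),("cover",(206.2,315.7),(243.9,322.1)),("housing",(237.7,326.1),(185.5,318.5)),("arbor",(216.3,379.8),(197.3,258.1)),("grip",(178.7,373.7),(221,251.4)),("rest",(214.6,375.8),(207.5,256.2)),("spray",(270,295),(153.6,360.5)),("pot",(276,264.6),(157.6,384.3)),("gauge",(200.6,202.6),(273.4,451.3))]:
    x,e=tri([S,T],[s[::-1],t[::-1]]); print(n,x.round(3),np.round(e,3))
c=shot("wrist"); print(np.round(c["mount"],3).tolist(),c["K"][0][0],c["distortion"])
for p,yaw in [((.42,-.1,.3),0),((.5,-.15,.3),0),((.45,.05,.3),0),((.4,.1,.4),0)]:
    print(p,kin.inverse_kinematics(p,down(yaw)))
print(read_clock())
E
```

```text
covp [ 0.42  -0.221 -0.009] [0.008 0.008]
arbp [ 0.507 -0.238  0.   ] [0.005 0.005]
houp [ 0.586 -0.241 -0.002] [0.008 0.008]
cover [ 0.428  0.004 -0.028] [0.003 0.003]
housing [0.635 0.012 0.01 ] [0.005 0.005]
arbor [0.588 0.225 0.034] [0.003 0.003]
grip [0.498 0.222 0.146] [0.008 0.008]
rest [0.552 0.229 0.007] [0.009 0.009]
spray [ 0.755 -0.131  0.008] [0.004 0.004]
pot [ 0.746 -0.228 -0.015] [0.004 0.004]
gauge [ 0.331 -0.449 -0.005] [0.009 0.009]
[[0.001, -0.95, -0.312, 0.081], [1.0, 0.001, -0.001, 0.001], [0.001, -0.312, 0.95, -0.142], [0.0, 0.0, 0.0, 1.0]] 321.43170453900996 [-0.05346506  0.          0.          0.          0.        ]
(0.42, -0.1, 0.3) [-0.42294587  0.08805917 -0.08588077  1.39685638  0.          2.71864679]
(0.5, -0.15, 0.3) [-0.447642    0.24758403  0.1151321   1.4383444   0.          2.69395065]
(0.45, 0.05, 0.3) [-0.06965912  0.1249229  -0.04290788  1.40296555  0.          3.07193353]
(0.4, 0.1, 0.4) [ 0.04674395  0.07042518  0.1643278   1.66469895  0.         -3.09484871]
1.65
```

```bash
python3 - <<'E'
from h import *
for i,(p) in enumerate([(.50,-.21,.25),(.53,-.03,.25),(.50,.12,.33)]):
    bot.reach(p,down(np.pi)); shot("wrist",f"w{i}")
    for t in ["cover_pocket","arbor_pocket","housing_pocket","cover","housing","arbor","arbor_grip"]:
        print(i,t,[(np.round(d["centre"],1).tolist(),round(d["p"],2)) for d in place_of(t,"wrist")[:1]])
print(read_clock(),read_joint_positions())
E
python3 -c "
import cv2,numpy as np
cv2.imwrite('pics/w01.png',np.vstack([cv2.imread('pics/w0.png')[60:360],cv2.imread('pics/w1.png')[60:360]]))"
```

```text
0 cover_pocket [([109.9, 315.8], 0.92)]
0 arbor_pocket [([177.9, 306.2], 0.72)]
0 housing_pocket [([236.0, 303.9], 0.86)]
0 cover [([109.2, 499.6], 0.65)]
0 housing [([257.3, 487.0], 0.89)]
0 arbor []
0 arbor_grip [([318.8, 565.9], 0.74)]
1 cover_pocket [([85.3, 158.0], 0.65)]
1 arbor_pocket [([152.8, 157.2], 0.62)]
1 housing_pocket [([210.8, 162.9], 0.91)]
1 cover [([82.0, 352.8], 0.95)]
1 housing []
1 arbor [([220.2, 537.4], 0.81)]
1 arbor_grip []
2 cover_pocket [([112.0, 89.2], 0.63)]
2 arbor_pocket [([163.1, 93.0], 0.68)]
2 housing_pocket [([212.6, 99.9], 0.94)]
2 cover [([105.4, 243.7], 0.78)]
2 housing [([231.1, 258.2], 0.71)]
2 arbor [([219.2, 399.2], 0.73)]
2 arbor_grip [([186.4, 424.6], 0.98)]
6.0417 [ 7.60357738e-02  2.35890615e-01  1.78964694e-01  1.51424598e+00
 -1.07038820e-05  7.68391693e-02]
```

View pics/w01.png

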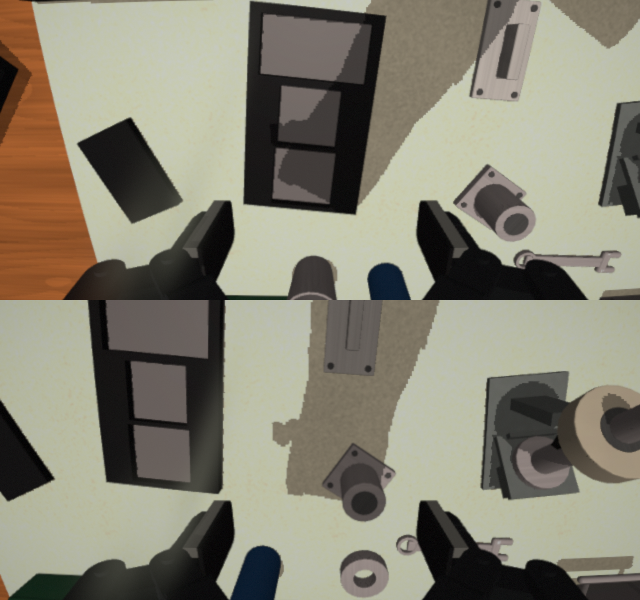

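View pics/w2.png

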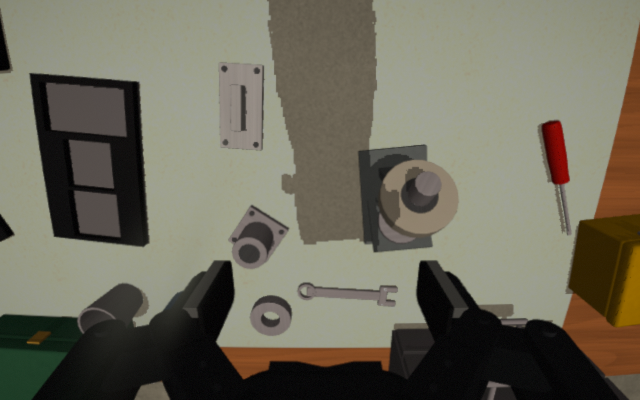

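The wrist views show the tray, cover, housing and rest clearly. In w0 the tray corners are about (250,62), (385,76), (356,274) and (245,264). In w2 the cover corners are about (219,63), (264,65), (262,150) and (220,148), the housing flange corners (252,206), (288,232) and (230,238), and the spigot end (430,182). I'll fit models to refined corners.

```bash
cat > fit.py <<'E'
from h import *
from scipy.optimize import least_squares
C=[np.load(f"pics/w{i}.npy",allow_pickle=True).item() for i in range(3)]
I=[cv2.imread(f"pics/w{i}.png") for i in range(3)]
G=[cv2.cvtColor(i,cv2.COLOR_BGR2GRAY) for i in I]
def fit(obs,x0,name):  # obs: (view, model xyz, px guess); pose x,y,z,yaw
    px=[]
    for v,m,g in obs:
        q=cv2.cornerSubPix(G[v],np.array([[g]],np.float32),(4,4),(-1,-1),(3,40,.01))[0,0]
        px.append(q if np.linalg.norm(q-g)<4 else np.array(g,float))
    def X(p): return [Ro.from_euler('z',p[3]).apply(m)+p[:3] for _,m,_ in obs]
    def res(p): return np.ravel([proj(C[v],[x])[0]-q for (v,_,_),x,q in zip(obs,X(p),px)])
    s=least_squares(res,x0,loss='soft_l1')
    print(name,s.x.round(4),'res',np.round(np.linalg.norm(res(s.x).reshape(-1,2),axis=1),1))
    return s.x
def draw(v,pose,pts,col):
    q=proj(C[v],[Ro.from_euler('z',pose[3]).apply(m)+pose[:3] for m in pts])
    cv2.polylines(I[v],[np.round(q*8).astype(int).reshape(-1,1,2)],True,col,1,cv2.LINE_AA,3)
def rect(cx,cy,w,h,z): return [np.array([cx+a*w/2,cy+b*h/2,z]) for a,b in((-1,-1),(-1,1),(1,1),(1,-1))]
# image right=+y, down=+x   corner order: image TL,TR,BR,BL
t=rect(0,0,.25,.15,.018)
tr=fit([(0,t[0],(250,62)),(0,t[1],(385,76)),(0,t[2],(356,274)),(0,t[3],(245,264)),(1,t[3],(107,241)),(1,t[2],(220,253)),
 (2,t[0],(31,74)),(2,t[1],(138,83)),(2,t[2],(147,245)),(2,t[3],(55,236))],[.5,-.23,0,0],"tray")
c=rect(0,0,.116,.06,.01)
co=fit([(2,c[0],(219,63)),(2,c[1],(264,65)),(2,c[2],(262,150)),(2,c[3],(220,148)),(0,c[3],(471,155)),(0,c[2],(518,161)),(1,c[3],(324,133)),(1,c[2],(374,135))],[.428,0,0,0],"cover")
h=rect(0,0,.07,.07,.012) # yaw 45deg-ish: TL->top, TR->right, BL->left
ho=fit([(2,h[0],(252,206)),(2,h[1],(288,232)),(2,h[3],(230,238)),(0,h[0],(487,225)),(0,h[1],(526,254)),(0,h[3],(453,262)),(1,h[0],(353,203)),(1,h[1],(395,235)),(1,h[3],(323,245))],[.62,.01,0,-.7],"housing")
np.save("poses.npy",[tr,co,ho])
for v in range(3):
    for r in (t,rect(-.08,0,.068,.124,.018),rect(0,0,.072,.072,.018),rect(.08,0,.077,.077,.018)): draw(v,tr,r,(0,255,0))
    draw(v,co,c,(0,0,255));draw(v,co,rect(0,0,.06,.014,.036),(0,0,255)); draw(v,ho,h,(255,255,0))
    a=np.linspace(0,6.28,40); draw(v,ho,[np.array([.025*np.cos(b),.025*np.sin(b),.072]) for b in a],(255,255,0))
o=np.hstack([cv2.resize(I[0][40:290,230:560],None,fx=1.2,fy=1.6),cv2.resize(I[2][40:290,20:300],None,fx=1.4,fy=1.6)])
cv2.imwrite("pics/fit.png",o);print(o.shape)
E
python3 fit.py
```

```text
tray [ 0.516  -0.2312 -0.0028 -0.1076] res [0.2 0.3 0.2 0.2 0.5 0.5 0.6 5.9 6.5 0.2]
cover [ 0.4373  0.0018 -0.0046 -0.0604] res [0.5 1.3 0.1 1.1 1.4 1.  0.6 0.8]
housing [ 0.6307  0.0141 -0.0086 -0.606 ] res [0.4 0.3 1.  0.9 3.3 0.5 0.6 0.3 1. ]
(400, 788, 3)
```

View pics/fit.png

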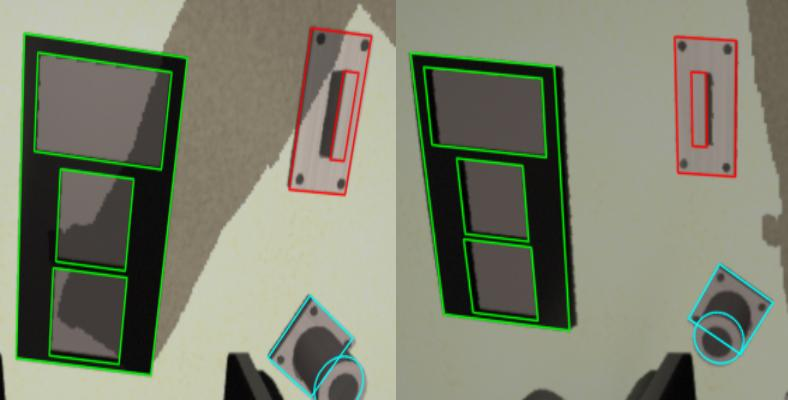

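The fits line up to about 1 px. The bench heights come out 3–8 mm low, with the tray, which has the strongest baseline, at −3 mm. I'll check how x and y change with z fixed, then pick the cover.

```bash
sed -e "s/def res(p): return/def res(p):\n        return np.r_[(p[2]+.002)*3e3,/; s/zip(obs,X(p),px)\])/zip(obs,X(p),px)])]/; s/np.linalg.norm(res(s.x)/np.linalg.norm(res(s.x)[1:]/" fit.py > fit2.py; python3 fit2.py
cat > cover.py <<'E'
from h import *
tr,co,ho=np.load("poses.npy")
y0=np.pi+co[3]; p=np.array([co[0],co[1],0])
bot.reach(p+[0,0,.10],down(y0)); print(bot.move_linear(p+[0,0,.014],v=.12,threshold=12))
hand.grab(); print("w",read_width(),read_gripper_force(),read_tcp_pos(),read_clock())
bot.move_linear(p+[0,0,.08],v=.15)
q=np.r_[tr[:2]+Ro.from_euler('z',tr[3]).apply([-.08,0,0])[:2],0]
y1=np.pi+tr[3]-np.pi/2; 
J=[kin.inverse_kinematics(q+[0,0,.08],down(y)) for y in (y1,y1+np.pi)]
print(J, "w",read_width())
E
python3 cover.py
```

```text
tray [ 0.5159 -0.231  -0.0021 -0.1073] res [0.2 0.4 0.3 0.1 0.3 0.5 0.4 6.1 6.7 0. ]
cover [ 0.4372  0.002  -0.0021 -0.0663] res [1.  1.4 0.5 0.5 1.9 0.7 0.8 1. ]
housing [ 0.6282  0.0129 -0.0022 -0.6126] res [1.4 1.5 3.  2.5 3.1 1.7 0.3 0.3 0.9]
(400, 788, 3)
False
w 0.012597344047787487 59.50236976146698 [0.43723762 0.00192928 0.01430349] 8.6
[array([-0.6379378 ,  0.30438073, -0.42823609,  0.8381795 ,  0.        ,
        1.04019746]), array([-6.37937798e-01,  3.04380734e-01, -4.28236090e-01,  8.38179503e-01,
       -4.44089210e-16, -2.10139519e+00])] w 0.012602026171275989
```

```bash
cat > place1.py <<'E'
from h import *
tr,co,ho=np.load("poses.npy")
q=np.r_[tr[:2]+Ro.from_euler('z',tr[3]).apply([-.08,0,0])[:2],0]
bot.reach(q+[0,0,.08],down(np.pi/2+tr[3]))
bot.move_linear(q+[0,0,.03],v=.15)
print(bot.move_linear(q+[0,0,.0195],v=.04,threshold=8),read_tcp_pos(),read_ft_force(),read_width())
hand.let_go(); bot.move_linear(q+[0,0,.12],v=.2)
c=shot("wrist","w3"); 
for t in ["cover","cover_pocket"]: print(t,[(np.round(d["centre"],1).tolist(),round(d["p"],2)) for d in place_of(t,"wrist")[:1]])
print(read_clock())
E
python3 place1.py
```

```text
True [ 0.43711655 -0.22276534  0.02029181] [-1.90666639  0.84964132 12.71506769] 0.012890932811699719
cover [([198.1, 324.8], 0.8)]
cover_pocket []
12.5583
```

View pics/w3.png

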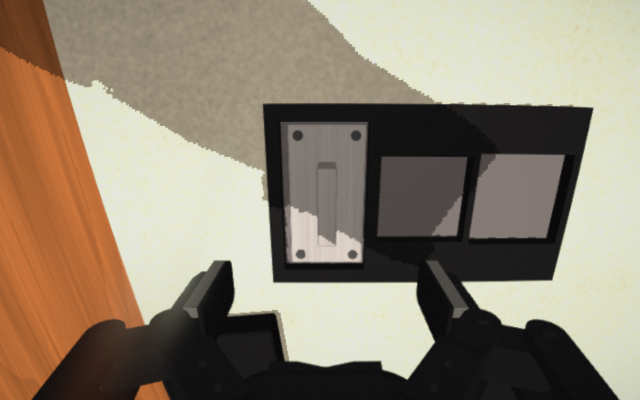

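The cover is flat in its pocket at px (325,195) with even gaps, and contact came at exactly +6 mm. I'll re-measure the housing from two wrist poses.

```bash
cat > hous.py <<'E'
from h import *
tr,co,ho=np.load("poses.npy"); ho=np.array([.629,.0133,-.003,-.61])
for i,(p,y) in enumerate([((.60,-.03,.22),np.pi),((.57,.04,.24),np.pi-.61)]):
    bot.reach(p,down(y)); shot("wrist",f"w{4+i}")
    print([(np.round(d["centre"],1).tolist(),round(d["p"],2)) for d in place_of("housing","wrist")[:1]])
print(read_clock())
I=[cv2.imread(f"pics/w{i}.png") for i in (4,5)]
for v in (0,1):
    c=np.load(f"pics/w{4+v}.npy",allow_pickle=True).item()
    pts=[Ro.from_euler('z',ho[3]).apply([a*.035,b*.035,.012])+ho[:3] for a,b in((-1,-1),(-1,1),(1,1),(1,-1))]
    print(proj(c,pts).round(0).tolist())
    q=proj(c,[ho[:3]+[0,0,.03]])[0].astype(int); x,y=max(q[0]-66,0),max(min(q[1]-80,240),0); print("crop",x,y)
    I[v]=cv2.resize(I[v][y:y+160,x:x+133],None,fx=3,fy=3,interpolation=cv2.INTER_CUBIC)
cv2.imwrite("pics/hous.png",np.hstack(I))
E
python3 hous.py
```

```text
[([191.6, 360.3], 0.81)]
[([211.0, 333.6], 0.88)]
14.6083
[[357.0, 152.0], [406.0, 187.0], [369.0, 233.0], [321.0, 202.0]]
crop 298 119
[[306.0, 189.0], [364.0, 189.0], [361.0, 241.0], [307.0, 241.0]]
crop 268 141
```

View pics/hous.png

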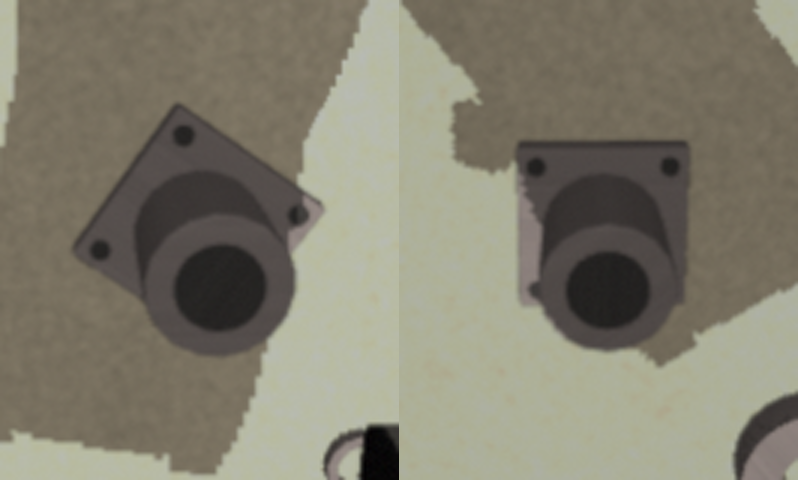

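Both views confirm the prediction to within 1–2 px. The flange top corners are at px (357,154), (406,188) and (323,202) in w4, and (308,190), (364,190), (363,242) and (308,243) in w5. The rim centres are at (371,214) and (337,237). I'll refit and pick.

```bash
cat > pick2.py <<'E'
from h import *
from scipy.optimize import least_squares
C={i:np.load(f"pics/w{i}.npy",allow_pickle=True).item() for i in (4,5)}
k=.035
obs=[(4,(-k,-k,.012),(357.3,154)),(4,(-k,k,.012),(406.3,188.3)),(4,(k*-1+2*k,-k,.012),(322.9,202.3)),(5,(-k,-k,.012),(308,189.7)),(5,(-k,k,.012),(364.3,190)),(5,(k,k,.012),(363,242)),(5,(k,-k,.012),(308.3,243)),(4,(0,0,.072),(371,214)),(5,(0,0,.072),(337.3,237))]
res=lambda p:np.ravel([proj(C[v],[Ro.from_euler('z',p[3]).apply(m)+p[:3]])[0]-q for v,m,q in obs])
s=least_squares(res,[.629,.013,0,-.61],loss='soft_l1'); ho=s.x
print(ho.round(4),np.linalg.norm(res(ho).reshape(-1,2),axis=1).round(1))
P=np.load("poses.npy"); P[2]=ho; np.save("poses.npy",P); tr=P[0]
p=np.r_[ho[:2],0]
bot.reach(p+[0,0,.15],down(np.pi+ho[3])); print(bot.move_linear(p+[0,0,.035],v=.12,threshold=12))
hand.grab(); print("w",read_width(),read_gripper_force(),read_tcp_pos())
bot.move_linear(p+[0,0,.10],v=.15); print(read_width(),read_ft_force(),read_clock())
q=np.r_[tr[:2]+Ro.from_euler('z',tr[3]).apply([.08,0,0])[:2],0]
bot.reach(q+[0,0,.09],down(np.pi+tr[3])); c=shot("wrist","w6"); print(q,read_clock())
E
python3 pick2.py
```

```text
[ 0.631   0.0141 -0.0032 -0.6061] [0.1 0.3 1.8 0.9 0.9 0.1 0.9 0.4 0.4]
False
w 0.04913648064602812 61.58499240875244 [0.63108523 0.0139741  0.03567984]
0.04854027643872078 [-0.53725472 -0.59139678 -6.85942912] 17.2583
[ 0.59546808 -0.23957549  0.        ] 18.3167
```

View pics/w6.png

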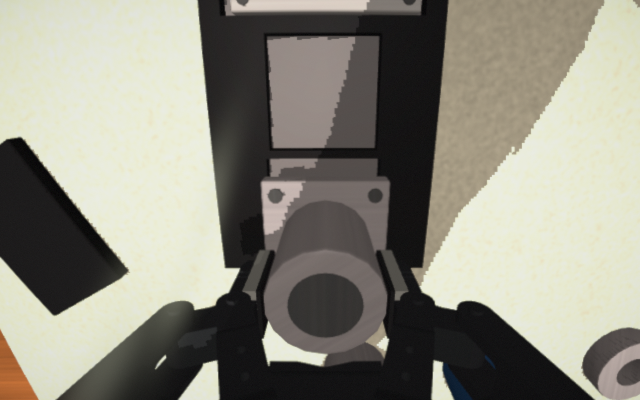

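The housing is held level, square to the tray, and centred over its pocket. I'll lower it.

```bash
cat > place2.py <<'E'
from h import *
tr,co,ho=np.load("poses.npy")
q=np.r_[tr[:2]+Ro.from_euler('z',tr[3]).apply([.08,0,0])[:2],0]
bot.move_linear(q+[0,0,.058],v=.15)
print(bot.move_linear(q+[0,0,.041],v=.04,threshold=8),read_tcp_pos(),read_ft_force(),read_width())
if read_tcp_pos()[2]<.0435:
    hand.let_go(); bot.move_linear(q+[0,0,.16],v=.2)
    c=shot("wrist","w7")
    # arbor views
    for i,(p,y) in enumerate([((.46,.18,.36),np.pi),((.56,.22,.36),np.pi),((.45,.26,.36),np.pi-.4)]):
        bot.reach(p,down(y)); shot("wrist",f"a{i}")
        for t in ["arbor_grip","arbor"]: print(i,t,[(np.round(d["centre"],1).tolist(),round(d["p"],2)) for d in place_of(t,"wrist")[:1]])
print(read_clock())
E
python3 place2.py; python3 -c "
import cv2,numpy as np
f=lambda n:cv2.imread('pics/%s.png'%n)
cv2.imwrite('pics/mix.png',np.vstack([np.hstack([f('w7')[:300,120:520],f('a0')[:300,150:550]]),np.hstack([f('a1')[:300,150:550],f('a2')[:300,150:550]])]))"
```

```text
True [ 0.59551928 -0.23955824  0.04173986] [ 0.106838   -0.38117205  7.55084475] 0.04880477479135966
0 arbor_grip [([215.5, 361.5], 0.73)]
0 arbor [([235.7, 355.2], 0.72)]
1 arbor_grip [([121.3, 324.1], 0.82)]
1 arbor [([175.4, 329.4], 0.97)]
2 arbor_grip [([233.2, 310.9], 0.71)]
2 arbor [([242.4, 341.4], 0.89)]
23.6667
```

View pics/mix.png

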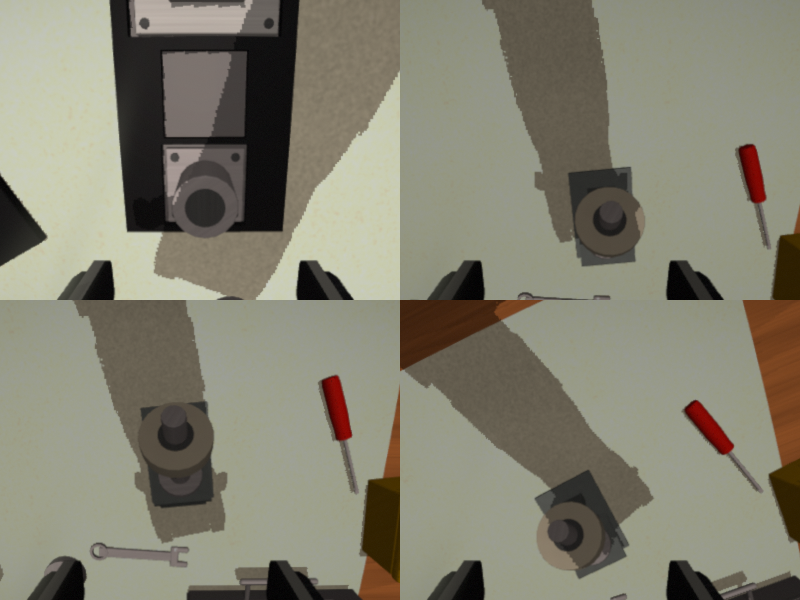

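The housing is seated. For the arbor I'll fit its full silhouette, from `cut_out` masks in four wrist views, to a cylinder model.

```bash
cat > arb.py <<'E'
from h import *
from scipy.optimize import minimize
D=[]
for i,(p,y) in enumerate([((.45,.30,.33),np.pi-.4),((.54,.28,.33),np.pi),((.53,.14,.33),np.pi),((.46,.16,.34),np.pi+.3)]):
    bot.reach(p,down(y)); c=shot("wrist",f"b{i}"); m=cut_out("arbor","wrist"); g=place_of("arbor_grip","wrist")
    print(i,m[0]["p"] if m else None, m[0]["region"].sum() if m else 0,[(np.round(d["centre"],1).tolist(),round(d["p"],2)) for d in g[:1]])
    D.append((c,m[0]["region"] if m else None,g[0]["centre"] if g else None))
print(read_clock())
np.save("D.npy",np.array(D,dtype=object),allow_pickle=True)
E
cat > arbfit.py <<'E'
from h import *
from scipy.optimize import minimize
D=[d for d in np.load("D.npy",allow_pickle=True) if d[1] is not None]
a=np.linspace(0,2*np.pi,36,endpoint=False)
cyl=[(.032,0,.012),(.015,.012,.105),(.042,.105,.130),(.013,.130,.168)]
pts=[np.array([(r*np.cos(t),r*np.sin(t),z) for z in (z0,z1) for t in a]) for r,z0,z1 in cyl]
def axis(p): return Ro.from_euler('z',p[3])*Ro.from_euler('y',-p[4])  # leans to -x for az=0
def sil(c,p):
    m=np.zeros((400,640),np.uint8)
    for P in pts:
        X=axis(p).apply(P-[0,0,.154])+p[:3]
        h=cv2.convexHull(proj(c,X).astype(np.float32)); cv2.fillConvexPoly(m,np.round(h*16).astype(np.int32),255,cv2.LINE_AA,4)
    return m/255.
def cost(p,only=None):
    e=0
    for i,(c,r,g) in enumerate(D):
        if only is not None and i!=only: continue
        s=sil(c,p); e+=np.abs(s-r).sum()/r.sum()
    return e+ ((p[4]-np.radians(35))/np.radians(3))**2*.01
x0=np.array([.498,.222,.16,0.,np.radians(35)])
best=None
for az in (-.15,0,.15):
    s=minimize(cost,np.r_[x0[:3],az,x0[4]],method='Nelder-Mead',options=dict(initial_simplex=np.r_[x0[:3],az,x0[4]]+np.vstack([np.zeros(5),np.diag([.015,.015,.015,.15,.08])]),maxiter=350))
    print(s.x.round(4),s.fun)
    if best is None or s.fun<best.fun: best=s
p=best.x; np.save("arb.npy",p)
print([round(cost(p,i),3) for i in range(len(D))], "base",(p[:3]-axis(p).apply([0,0,.154])).round(4))
for c,r,g in D: print("grip px",proj(c,[p[:3]])[0][::-1].round(1),np.round(g,1) if g is not None else None)
u=[(c,g[::-1]) for c,_,g in D if g is not None]
print("tri nets",tri(*zip(*u)))
E
python3 arb.py && time python3 arbfit.py
```

```text
0 0.59 4778 [([259.2, 273.9], 0.71)]
1 0.61 6075 [([148.8, 262.4], 0.87)]
2 0.65 5809 [([157.0, 406.2], 0.86)]
3 0.91 4193 [([233.8, 363.1], 0.79)]
26.1333
[0.5102 0.2188 0.1618 0.0948 0.5988] 0.13654212710704386
[0.5102 0.2189 0.1619 0.088  0.5979] 0.13751949665274818
[0.5103 0.2185 0.1619 0.1036 0.5995] 0.13726075899216716
[np.float64(0.039), np.float64(0.026), np.float64(0.024), np.float64(0.049)] base [0.5966 0.227  0.0346]
grip px [257.5 276.6] [259.2 273.9]
grip px [148.3 262.2] [148.8 262.4]
grip px [159.  405.4] [157.  406.2]
grip px [234.4 361.9] [233.8 363.1]
tri nets (array([0.50833762, 0.21846892, 0.16664531]), [np.float64(0.0014269996464687277), np.float64(0.0021568383713591885), np.float64(0.0009984903642746934), np.float64(0.0010085149150734537)])
real	0m3.734s
user	0m2.798s
sys	0m1.470s
```

The silhouette fit agrees with the networks to 2–5 mm. As with the bench fits it reads about 3 mm low, so I'll take grip z at 0.1645. The tilt is about 34.5° and the azimuth 0.095 rad. I'll grasp along the axis.

```bash
cat > pick3.py <<'E'
from h import *
p=np.load("arb.npy"); g=np.array([.5098,.2187,.1645]); A=Ro.from_euler('z',p[3])*Ro.from_euler('y',-np.radians(34.7))
rot=(A*Ro.from_rotvec(down(np.pi))).as_rotvec(); z=-A.apply([0,0,1])
t=g+.017*z
print(t,z,kin.inverse_kinematics(t,rot),kin.inverse_kinematics(t+[0,0,.11],rot))
bot.reach(t-.08*z,rot)
print("hit",bot.move_linear(t,v=.08,threshold=8),read_tcp_pos()-t)
print(read_ft_force())
hand.grab(); print("w",read_width(),read_gripper_force(),read_ft_force(),read_clock())
E
python3 pick3.py
```

```text
[0.51943431 0.21961597 0.15052355] [ 0.56672399  0.05388036 -0.82214404] [ 0.32040973  0.06784456 -0.76356199  0.14572026 -0.12770142  0.18651286] [ 0.32040973 -0.04100796 -0.53270289  0.48543189 -0.12770142  0.18651286]
hit False [-7.79533532e-06  6.96446280e-05  3.98911095e-04]
[ 0.32089418  0.60341321 -0.19998527]
w 0.02449549822506568 58.3430939912796 [-4.95941249  0.16652943  6.97124576] 29.0583
```

```bash
cat > lift.py <<'E'
from h import *
t=np.array(read_tcp_pos()); 
bot.move_linear(t+[0,0,.02],v=.05); print(read_width(),read_ft_force())
bot.move_linear(t+[0,0,.13],v=.12); print(read_width(),read_ft_force(),read_wrist_torque())
tr=np.load("poses.npy")[0]
bot.move_linear([.50,.12,.30],v=.12,attitude=down(np.pi+tr[3]))
q=np.r_[tr[:2],0]
bot.move_linear(q+[0,0,.24],v=.2)
bot.hold(.2); print(read_width(),read_ft_force(),read_wrist_torque(),read_tcp_pos(),read_clock())
shot("wrist","c0"); print([(round(d["p"],2),d["rect"]) for d in cut_out("arbor","wrist")[:1]])
shot("scene","c1"); m=cut_out("arbor","scene"); print([(round(d["p"],2),d["rect"]) for d in m[:1]])
shot("top","c2")
w=cv2.imread("pics/c0.png")[:,:]; s=cv2.imread("pics/c1.png")[100:280,180:360]
o=np.hstack([cv2.resize(w,(480,300)),cv2.resize(s,(300,300),interpolation=cv2.INTER_CUBIC)]); cv2.imwrite("pics/c.png",o)
E
python3 lift.py
```

```text
0.02440180174224014 [-0.270038   0.7079587 -5.3923874]
0.02445078620955597 [-0.3067448   0.60036774 -4.71654264] [-0.12880173  1.32211528  0.01497482]
0.024362485465343486 [ 0.20462613 -0.32731413 -6.14286599] [ 0.02566218  0.01628072 -0.03040146] [ 0.51599634 -0.23060041  0.24016122] 33.8667
[(0.95, [243.7, 154.1, 403.4, 324.7])]
[(0.74, [241.1, 168.8, 264.0, 210.4])]
```

View pics/c.png

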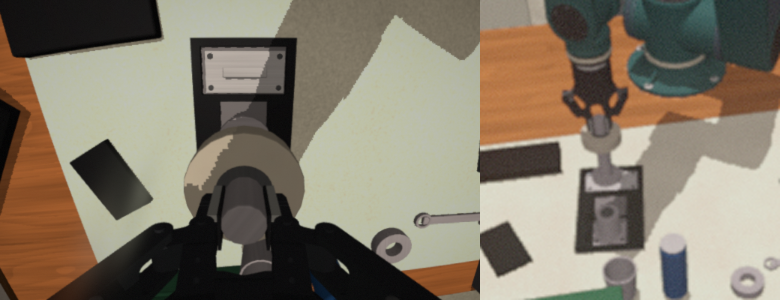

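The arbor hangs upright over the middle pocket. I'll measure its remaining tilt and offset in the gripper by a silhouette fit on the wrist view.

```bash
cat > heldfit.py <<'E'
from h import *
from scipy.optimize import minimize
src=open("arbfit.py").read().split("x0=")[0]; exec(src)
t=np.array(read_tcp_pos()); print(t)
D=[]
for q,y in [((0,0,0),0),]:
    c=shot("wrist"); m=cut_out("arbor","wrist")[0]["region"]; D.append((c,m))
c=shot("scene"); D.append((c,cut_out("arbor","scene")[0]["region"]))
g0=t+[0,0,.017]
def axis(p): return Ro.from_euler('xyz',[p[3],p[4],0])
def cost(p,only=None):
    e=0
    for i,(c,r) in enumerate(D):
        if only not in (None,i): continue
        if i==0: R=slice(0,225); e+=np.abs(sil(c,p)-r)[R].sum()/r[R].sum()
        else:   # allow 2 mm calibration shift: just low weight
            e+=.25*np.abs(sil(c,p)-r)[165:].sum()/r.sum()
    d=p[:3]-g0
    return e+.01*((d[0]/.003)**2+(d[1]/.0015)**2+(d[2]/.004)**2+(p[3]/.1)**2+(p[4]/.1)**2)
for k in range(2):
    x0=np.r_[g0,0,[0,.05][k]]
    s=minimize(cost,x0,method='Nelder-Mead',options=dict(initial_simplex=x0+np.vstack([np.zeros(5),np.diag([.004,.004,.004,.05,.05])]),maxiter=400))
    p=s.x; print("off mm",((p[:3]-g0)*1e3).round(1),"tilt deg",np.degrees(p[3:]).round(2),"foot mm",((p[:3]+axis(p).apply([0,0,-.154])-t)*1e3).round(1),s.fun.round(4),[round(cost(p,i),3) for i in (0,1)])
print("arbor/pocket px",[(d["centre"],d["p"]) for n in("arbor","arbor_pocket") for d in place_of(n,"scene")[:1]],read_clock())
E
python3 heldfit.py
```

```text
[ 0.51595316 -0.23094105  0.24002285]
off mm [ 1.  -0.4  0.4] tilt deg [ 0.19 -0.6 ] foot mm [ 2.600e+00  1.000e-01 -1.366e+02] 0.0733 [np.float64(0.014), np.float64(0.062)]
off mm [ 1.1 -0.3  1.6] tilt deg [ 0.21 -0.42] foot mm [   2.3    0.2 -135.4] 0.0749 [np.float64(0.015), np.float64(0.064)]
arbor/pocket px [([206.3, 254.6], 0.92), ([222.8, 260.1], 0.79)] 34.4167
```

Tilt is under 1° and the foot is about 2.3 mm ahead in x. I'll compensate for that and lower with force sensing.

```bash
cat > place3.py <<'E'
from h import *
tr=np.load("poses.npy")[0]; q=np.r_[tr[:2],0]+[-.002,0,0]
bot.move_linear(q+[0,0,.165],v=.12); bot.hold(.2)
h=bot.move_linear(q+[0,0,.136],v=.03,threshold=6); z=read_tcp_pos()[2]
print(h,z,read_ft_force(),read_wrist_torque(),read_width(),read_clock())
E
python3 place3.py
```

```text
True 0.14049210422463207 [0.77134404 0.97868579 5.639747  ] [-0.05349196 -0.06414181  0.00724584] 0.02460605174363355 36.1583
```

Contact at TCP z = 0.1405 means the flange is on the pocket floor; the rim would be at about 0.155. I'll release, retreat and verify.

```bash
cat > rel.py <<'E'
from h import *
hand.let_go(); bot.hold(.2); t=np.array(read_tcp_pos()); bot.move_linear(t+[0,0,.10],v=.12)
bot.reach([.44,-.05,.30],down(np.pi)); bot.hold(.2)
src=open("arbfit.py").read().split("x0=")[0]; exec(src)
from scipy.optimize import minimize
c=shot("wrist","d0"); r=cut_out("arbor","wrist")[0]["region"]; tr=np.load("poses.npy")[0]
def axis(p): return Ro.from_euler('xyz',[p[2],p[3],0])
f=lambda p:np.abs(sil(c,np.r_[(np.r_[p[:2],.003]+axis(p).apply([0,0,.154])),p])-r).sum()/r.sum()
# sil expects pose at index 3,4 -> wrap
def sil2(p):
    m=np.zeros((400,640),np.uint8)
    for P in pts:
        h=cv2.convexHull(proj(c,axis(p).apply(P)+[p[0],p[1],.003]).astype(np.float32)); cv2.fillConvexPoly(m,np.round(h*16).astype(np.int32),255,cv2.LINE_AA,4)
    return m/255.
f=lambda p:np.abs(sil2(p)-r).sum()/r.sum()
x0=np.r_[tr[:2],0,0]; s=minimize(f,x0,method='Nelder-Mead',options=dict(initial_simplex=x0+np.vstack([np.zeros(4),np.diag([.005,.005,.05,.05])])))
print("arbor off mm",((s.x[:2]-tr[:2])*1e3).round(1),"tilt",np.degrees(s.x[2:]).round(2),s.fun)
for n,d in(("cover",-.08),("housing",.08)):
    X=np.r_[tr[:2],.003]+Ro.from_euler('z',tr[3]).apply([d,0,0]); g=place_of(n,"wrist")[:1]; print(n,proj(c,[X])[0][::-1].round(1),[(np.round(k["centre"],1),k["p"]) for k in g])
print(read_width(),read_ft_force(),read_clock())
E
python3 rel.py
```

```text
arbor off mm [ 0.6 -1.1] tilt [-0.61 -0.71] 0.045601993556804624
cover [153.2 200.6] [(array([154.4, 200.5]), 0.91)]
housing [256.5 202.1] [(array([256. , 201.8]), 0.82)]
0.08519911025173132 [ 0.23558662 -0.39188588  0.04007001] 39.1917
```

All three parts check out: the arbor is within about 1 mm and 1° of its place, and the cover and housing are within about 1 px of their pocket centres.

```bash
python3 -c "
from cell import job
print(job.hand_in())"
```

```text
the job is handed in; nothing more can be done
None
```

I placed the cover, housing and arbor in their pockets in that order, each set down and released, and handed the job in at about 39 s; the final camera check showed all three seated, but the hand-in returned no verdict.

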